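Fill the clip-in paint caddy and lift it from its dock

ROBOT

A 6-joint arm with a two-finger parallel gripper is mounted at the origin on the work surface. World frame = base frame: x ahead of the robot, y to its left, z up, the work surface at z = 0. Lengths are in m, angles in degrees, forces in N, time in s.
With the tool pointing down it reaches from about 0.4 to 0.825 m from the base axis. Payload 7 kg.
Tool frame: the origin (TCP) lies midway between the tips of the shut fingers; the grasp point (between the pads) lies 19 mm behind it; z points along the fingers, y is the direction in which the jaws open and shut (so a half turn about z gives the same grasp; the last joint's range is limited). The gripper opens to 88 mm and grips with 3 to 60 N. Pads are 19 mm wide; open, the fingers measure 130 mm over their backs; the gripper's body (78 mm by 193 mm) begins 47 mm behind the grasp point.
Start: joints at [-58.551, 20.546, 0.682, 0, -70.136, -16.507], TCP at [0.174, -0.652, 0.227] pointing down, gripper open.
Joint ranges: [-176.03, 176.03], [-82.01, 121.73], [-58.28, 71.71], [-173.87, 95.51], [-174.79, -0.11], [-173.66, 173.66]. Speed limits (degrees/s): [136.94, 136.94, 172.46, 180, 180, 180].

INTERFACE

Orientations are given as [roll, pitch, yaw] about the fixed x, y, z axes, in that order (R = Rz(yaw) Ry(pitch) Rx(roll)).
In Python, from plant import r gives the robot as it stands. The module is installed in compiled form; this text tells all that it offers.
- The arm moves only by the tool send_rows, never from a script. Its argument "motion" is a list of rows, each an object with "travel": the shift along the tool's x, y, z in m, a list of three; "spin": the turn about the tool's z in degrees. In form: [{"travel": [tx, ty, tz], "spin": spin}, ...]. A call has 1 to 5 rows; each row shifts and turns the pose as measured when the row begins, along the tool's axes as they then stand; what a row does not reach is not made up. A row lasts 1/12 s, in which the tool goes at most 41.7 mm and 7.16 degrees, less where a joint would pass 70% of its speed; a pose out of reach is approached as far as the arm can. A call is refused whole if a number of a shift passes 0.0417 or a number of a turn 7.16, either way. A call with a gripper value outside its range is refused whole. "gripper" is the gripper command: -1 is shut, 1 is fully open, values between are in proportion, set as the call begins (left out, the last holds). The fingers move at their own pace and stop on an object; "squeeze" is the grip in N (left out, the last holds). Time passes only in rows, so rows that do not move let the fingers close. It gives the time, the measured TCP pose, the force and the opening at its end, in the units of the state.
- r.get_state(): the state, without advancing time (a new reading comes with each control period).
- r.capture(name): name is "side" or "top"; returns (picture, depth): 400x640x3 uint8, blue, green, red; 400x640 float32, m along the optical axis (not along the pixel's ray), 0 where there is no reading.
- r.get_calibration(name): a dict with "fov_y" (degrees; the focal length in pixels is half the picture's height over the tangent of half this angle, whatever the lens; pixels are square), "cx", "cy" (the principal point, pixels), "origin" and "orientation" of the camera in the world. Camera axes: x right, y down, z forward; pixel columns grow to the right and rows downward; lengths in m; the calibration is good to about 2 mm. A picture is of the moment at which its call begins. get_calibration takes no time and is no camera call.
- r.close_job(): hands the job in, once; it reports no verdict.
Trained networks look in the newest picture that a camera, given by its name, has taken for a name from the list of things; names that differ only in an ending like _2 or _b are one class to them, and where a whole thing is asked for, a point or a joint stands for the part that bears it (a point fixed in the world has none). Each returns a list of dicts, best first, with "conf" (0 to 1); they miss things now and then, are a little off and sometimes report something else, mostly with a low value. They report only what shows in the picture. A call takes as long as a camera call. They do not tell look-alikes from the thing itself.
- r.boxes_of(camera, target): "at" ([x, y, z] in m, in the coordinates of the camera as it stood for that picture, good to about 4 mm: the middle of the surface that is visible of it).
- r.pinpoint(camera, target): "at" ([x, y, z] in m, in the coordinates of the camera as it stood for that picture, good to about 4 mm: a listed point, or the origin of a listed thing).
The state is a dict: "time_s": time; "joints": joint angles; "qd": joint speeds; "joint_torque": joint torques, N m; "tcp_pos": TCP position; "eef_rot": TCP orientation; "contact_force": force on the tool from outside, world axes, zero at the start; "moment": the same for the moment, N m; "gripper_width": finger opening in m.
Only numpy, scipy, OpenCV 4.12 (cv2) and the standard library are available. Lean on these libraries where they do the work, as an engineer would, in place of code of your own. Each camera call takes 0.05 s, during which the arm holds its last target. There are 200 camera calls.

TASK

Get the paint ready to carry over: stand the red and the yellow paint bottle upright in the two empty cells of the blue caddy while it is still clipped in its dock, one per cell. Then pinch the caddy's two orange side catches together, lift the caddy with all four bottles straight out of the dock and finish holding it there level and still by the pinched catches, with its underside at least 8 cm above the dock's base, touching nothing else. Keep the bottles upright and leave the white glue bottle and the mint-green cup standing where they are.

Things in the scene. Friction and masses are not known exactly. Their poses are not given: they have to be found in the camera images.
- dock: black dock fixed to the table, base plate 92 x 268 x 8 mm (x, y, z); origin at the centre of its underside; y along its length. A low rim, to 20 mm above the table, locates the caddy with 1.5 mm of play; half-way along each long side an aluminium lug (34 mm long, 28 to 40 mm from the centre in x, top 30.5 mm above the table) hooks over a tongue of the caddy.
- caddy: blue caddy, 52 x 236 mm (x, y); origin at the centre of its underside, 8 mm above the table when docked; axes as the dock's. Four cells in a row along y, two on either side of a middle post (24 x 22 mm, top 96 mm above the underside; bottles in the cells reach the same height). About 0.65 kg with four bottles. It lifts only while both catches are pinched in.
- caddy_grip (a point): the place to pinch: on the caddy's centre line midway between the two orange catch pads, 76 mm above its underside (84 mm above the table when docked); fingers close along the caddy's x axis. Axes as the caddy's.
- catch_front (a joint): catch on the caddy's -x side: 0 out (locked), up to 0.007 m pressed in towards the middle; clear of the dock's lug beyond 0.005; spring of 2 N at the start and 4.8 N fully in, springs out when let go
- catch_back (a joint): catch on the caddy's +x side: the same, pressed in towards -x
- catch_front_pad (a point): centre of the outer face of the orange ribbed pad of the -x catch, 26 mm wide (y) and 36 mm tall, its foot 58 mm above the caddy's underside; the two pads are 58 mm apart over their outer faces when out, 44 mm fully pinched. Axes as the caddy's
- catch_back_pad (a point): the same on the +x catch
- cell0 (a point): the middle of the 46 x 46 mm cell 92 mm from the middle towards -y of the caddy, at the height (45 mm above the cell's floor) where the middle point of a bottle standing in it comes. Cell walls end 20 mm above the cell's floor. Axes as the caddy's. Empty at the start.
- cell1 (a point): the middle of the 46 x 46 mm cell 43 mm from the middle towards -y of the caddy, at the height (45 mm above the cell's floor) where the middle point of a bottle standing in it comes. Cell walls end 20 mm above the cell's floor. Axes as the caddy's. At the start it holds the green bottle.
- cell2 (a point): the middle of the 46 x 46 mm cell 43 mm from the middle towards +y of the caddy, at the height (45 mm above the cell's floor) where the middle point of a bottle standing in it comes. Cell walls end 20 mm above the cell's floor. Axes as the caddy's. Empty at the start.
- cell3 (a point): the middle of the 46 x 46 mm cell 92 mm from the middle towards +y of the caddy, at the height (45 mm above the cell's floor) where the middle point of a bottle standing in it comes. Cell walls end 20 mm above the cell's floor. Axes as the caddy's. At the start it holds the black bottle.
- red_paint_mid (a point): red paint bottle with white cap, 90 mm tall: straight round body 38 mm in diameter up to 66 mm, then a cap 28 mm in diameter; about 0.1 kg. The point is on its axis, 45 mm above its underside, z up along the axis. Stands on the table at the start, to be put in an empty cell.
- yellow_paint_mid (a point): yellow paint bottle with white cap, 90 mm tall: straight round body 38 mm in diameter up to 66 mm, then a cap 28 mm in diameter; about 0.1 kg. The point is on its axis, 45 mm above its underside, z up along the axis. Stands on the table at the start, to be put in an empty cell.
- green_paint_mid (a point): green paint bottle with white cap, 90 mm tall: straight round body 38 mm in diameter up to 66 mm, then a cap 28 mm in diameter; about 0.1 kg. The point is on its axis, 45 mm above its underside, z up along the axis. Already in the caddy.
- black_paint_mid (a point): black paint bottle with white cap, 90 mm tall: straight round body 38 mm in diameter up to 66 mm, then a cap 28 mm in diameter; about 0.1 kg. The point is on its axis, 45 mm above its underside, z up along the axis. Already in the caddy.
- glue_bottle_mid (a point): white glue bottle with an orange collar and pointed nozzle, 48 mm in diameter, 135 mm tall, standing near the paint; point on its axis 67.5 mm up. Not to be moved.
- mint_cup: mint-green cup, 72 mm across, 70 mm high; origin at the centre of its underside. Not to be moved.
Things that resemble listed ones, but are neither listed nor needed, are in the scene too. Of the things shaped like the caddy, the blue one is meant.

How it is judged (in metres and radians):
On the way:
1. all four bottles stand in the caddy's cells, one per cell, let go, while the caddy is still seated and clipped in the dock ((distance between red_paint_mid and cell0 below 0.011 m or distance between red_paint_mid and cell1 below 0.011 m or distance between red_paint_mid and cell2 below 0.011 m or distance between red_paint_mid and cell3 below 0.011 m) and (distance between yellow_paint_mid and cell0 below 0.011 m or distance between yellow_paint_mid and cell1 below 0.011 m or distance between yellow_paint_mid and cell2 below 0.011 m or distance between yellow_paint_mid and cell3 below 0.011 m) and (distance between green_paint_mid and cell0 below 0.011 m or distance between green_paint_mid and cell1 below 0.011 m or distance between green_paint_mid and cell2 below 0.011 m or distance between green_paint_mid and cell3 below 0.011 m) and (distance between black_paint_mid and cell0 below 0.011 m or distance between black_paint_mid and cell1 below 0.011 m or distance between black_paint_mid and cell2 below 0.011 m or distance between black_paint_mid and cell3 below 0.011 m) and contact force between the fingers and red_paint below 0.1 N and contact force between the fingers and yellow_paint below 0.1 N and contact force between the fingers and green_paint below 0.1 N and contact force between the fingers and black_paint below 0.1 N and z of caddy_grip in the frame of dock below 0.088 m and horizontal distance between caddy_grip and dock below 0.006 m and value of joint each of catch_front, catch_back below 0.003 m), for 0.2 s.
At the end, for the whole second after the job is handed in: caddy held by the fingers with both catches pinched in over 4.5 mm, underside over 72 mm above the dock plate, within 0.2 rad of level, under 0.03 m/s, not touching the dock, each of the four bottles in a cell (middle within 11 mm of the cell point) (z of caddy_grip in the frame of dock above 0.156 m and angle between caddy_grip's own z axis and vertical below 0.2 rad and value of joint each of catch_front, catch_back above 0.0045 m and contact force between the fingers and caddy above 5 N and contact force between caddy and dock below 0.1 N and linear speed of caddy below 0.03 m/s and (distance between red_paint_mid and cell0 below 0.011 m or distance between red_paint_mid and cell1 below 0.011 m or distance between red_paint_mid and cell2 below 0.011 m or distance between red_paint_mid and cell3 below 0.011 m) and (distance between yellow_paint_mid and cell0 below 0.011 m or distance between yellow_paint_mid and cell1 below 0.011 m or distance between yellow_paint_mid and cell2 below 0.011 m or distance between yellow_paint_mid and cell3 below 0.011 m) and (distance between green_paint_mid and cell0 below 0.011 m or distance between green_paint_mid and cell1 below 0.011 m or distance between green_paint_mid and cell2 below 0.011 m or distance between green_paint_mid and cell3 below 0.011 m) and (distance between black_paint_mid and cell0 below 0.011 m or distance between black_paint_mid and cell1 below 0.011 m or distance between black_paint_mid and cell2 below 0.011 m or distance between black_paint_mid and cell3 below 0.011 m)); the arm keeps its last pose, push and grip.
It fails at once if a paint bottle is tipped by more than 0.6 rad (angle between any of red_paint_mid, yellow_paint_mid, green_paint_mid, black_paint_mid's own z axis and vertical above 0.6 rad).
It fails at once if the glue bottle or the mint cup is moved by more than 30 mm (distance of any of glue_bottle_mid, mint_cup from where it was at the start of the episode above 0.03 m).
It also fails if it takes over 72 s, if anything falls off the work surface, if the arm or the gripper's body presses on something with over 40 N, if the wrist force passes 120 N, or if a joint passes its speed limit or range.

## Working session

There is one attempt and no reset: what is moved stays moved. The work goes in short steps, Python scripts to look and compute and a tool call to move; the robot and the scene stay as the last step left them, time stands still between calls to the robot, and variables do not carry over. Pictures are saved under pics/ and viewed, about 8 in all and at most 12, crops included, and the job is handed in when it is done.

Besides the shell and the picture viewer there is one more tool, called after "Emit:" by a JSON object that holds its "name" and its "arguments", one argument or row to a line. send_rows: Moves the arm, as the interface text tells. Its arguments: {"type":"object","properties":{"motion":{"type":"array"},"gripper":{"type":"number"},"squeeze":{"type":"number"}},"required":["motion"]}

```bash
mkdir -p pics; cat > h.py <<'E'
import numpy as np, cv2
from scipy.spatial.transform import Rotation as R
from plant import r
def cal(n):
    c=r.get_calibration(n); f=200/np.tan(np.radians(c['fov_y']/2))
    return f,c['cx'],c['cy'],np.array(c['origin']),R.from_euler('xyz',c['orientation'],degrees=True).as_matrix()
def w(n,p):
    f,cx,cy,o,M=cal(n); return o+M@np.array(p)
def px(n,P):
    f,cx,cy,o,M=cal(n); q=M.T@(np.array(P)-o); return np.round([cx+f*q[0]/q[2],cy+f*q[1]/q[2]])
def cloud(n,d):
    f,cx,cy,o,M=cal(n); v,u=np.mgrid[:400,:640]
    return np.stack([(u-cx)/f*d,(v-cy)/f*d,d],-1)@M.T+o
def find(n,t,k=3,fn=None):
    for e in (fn or r.pinpoint)(n,t)[:k]:
        P=w(n,e['at']); print(n,t,round(e['conf'],2),P.round(4),px(n,P))
E
python3 - <<'E'
from h import *
print(r.get_state())
for n in('top','side'):
    print(r.get_calibration(n)); a,d=r.capture(n); cv2.imwrite(f'pics/{n}0.png',a); np.save(f'{n}0.npy',d)
    for t in 'dock caddy caddy_grip cell0 cell2 red_paint_mid yellow_paint_mid green_paint_mid black_paint_mid glue_bottle_mid mint_cup'.split(): find(n,t)
E
```

```text
{'time_s': 0.0, 'joints': array([-5.85515661e+01,  2.05900382e+01,  6.33052610e-01, -1.89548217e-02,
       -7.01350837e+01, -1.65069179e+01]), 'qd': array([-0.02391057,  0.03124237, -0.01980099,  0.10514085,  0.01718913,
       -0.08420838]), 'joint_torque': array([-9.02587344e-04, -5.82722139e+01,  2.93054849e+01,  6.99767634e+00,
        6.89112276e-03, -1.49005054e-04]), 'tcp_pos': array([ 0.17387795, -0.65171402,  0.22563664]), 'eef_rot': array([ 1.79906662e+02, -9.07775708e-03, -1.65064932e+02]), 'contact_force': array([-1.61130435, -0.95312498,  0.54122927]), 'moment': array([ 0.06499434, -0.02544957, -0.00776275]), 'gripper_width': 0.08751680515474819}
{'fov_y': 48.869422046008104, 'cx': 317.9073560341558, 'cy': 202.94197246704465, 'origin': array([0.28758195, 0.0863452 , 1.00347921]), 'orientation': array([-168.72697559,   -1.00310159,  -90.22835985])}
top dock 0.71 [ 0.5721 -0.1647 -0.0019] [416. 168.]
top caddy 0.95 [ 2.639e-01  2.668e-01 -2.000e-04] [229. 302.]
top caddy 0.73 [ 0.5791 -0.163   0.0052] [416. 164.]
top caddy 0.21 [ 0.5814 -0.1198  0.0606] [402. 156.]
top ca
[... 1439 characters left out ...]
 283.]
side cell0 0.95 [ 0.5785 -0.1165  0.0585] [378. 269.]
side cell0 0.86 [0.217  0.261  0.0483] [203. 165.]
side cell0 0.79 [ 0.5917 -0.0707  0.0556] [378. 250.]
side cell2 0.95 [ 0.5785 -0.1165  0.0585] [378. 269.]
side cell2 0.86 [0.217  0.261  0.0483] [203. 165.]
side cell2 0.79 [ 0.5917 -0.0707  0.0556] [378. 250.]
side red_paint_mid 0.67 [0.5026 0.36   0.0405] [308. 134.]
side yellow_paint_mid 0.61 [0.4456 0.188  0.0484] [295. 175.]
side green_paint_mid 0.79 [ 0.5652 -0.2071  0.0581] [384. 313.]
side black_paint_mid 0.57 [ 0.5895 -0.071   0.0575] [378. 250.]
side glue_bottle_mid 0.68 [0.5918 0.2164 0.0653] [350. 156.]
side mint_cup 0.82 [ 6.884e-01  1.467e-01 -5.000e-04] [391. 189.]
```

View pics/top0.png

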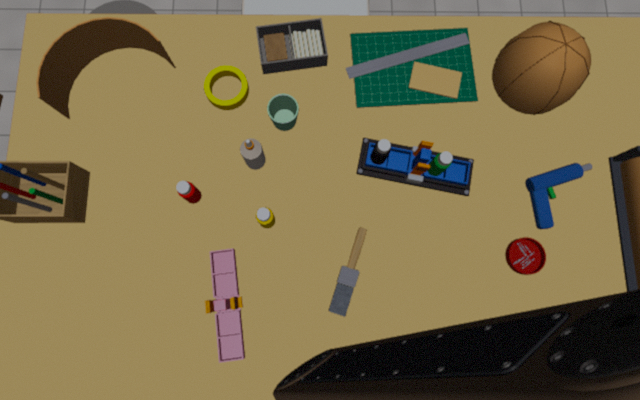

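View pics/side0.png

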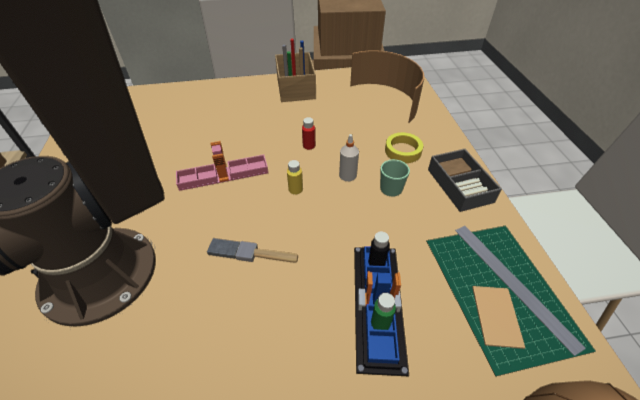

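```bash
python3 - <<'E'
from h import *
D={}
for n in('top','side'):
    d=np.load(f'{n}0.npy'); P=cloud(n,d); D[n]=(P,d>0)
def fit(n,c,z0,z1,rad):
    P,m=D[n]; s=m&(np.hypot(P[...,0]-c[0],P[...,1]-c[1])<rad)&(P[...,2]>z0)&(P[...,2]<z1); return P[s]
def circ(q): 
    A=np.c_[2*q[:,:2],np.ones(len(q))]; s=np.linalg.lstsq(A,(q[:,:2]**2).sum(1),rcond=None)[0]; return s[:2].round(4),np.sqrt(s[2]+s[:2]@s[:2]).round(4)
for nm,c in dict(red=(.502,.358),yel=(.447,.187),green=(.565,-.204),black=(.591,-.071)).items():
  for n in D:
    z=0.008 if nm in('green','black') else 0
    q=fit(n,c,z+.084,z+.1,.03); b=fit(n,c,z+.02,z+.058,.035)
    print(nm,n,len(q),((q[:,:2].min(0)+q[:,:2].max(0))/2).round(4),q.mean(0).round(4),'body',len(b),circ(b) if len(b)>20 else '')
# top post
for n in D:
    q=fit(n,(.577,-.161),.09,.12,.02); print('post',n,len(q),q.mean(0).round(4) if len(q) else '')
E
```

```text
red top 137 [0.5065 0.3575] [0.5057 0.3575 0.0897] body 95 (array([0.5065, 0.3581]), np.float64(0.0186))
red side 62 [0.5019 0.3573] [0.5018 0.3556 0.0888] body 144 (array([0.5028, 0.3574]), np.float64(0.0177))
yel top 137 [0.4484 0.1864] [0.4479 0.186  0.0897] body 46 (array([0.4483, 0.1864]), np.float64(0.0187))
yel side 82 [0.4448 0.1866] [0.4447 0.1843 0.0888] body 164 (array([0.4446, 0.1858]), np.float64(0.0181))
green top 151 [ 0.5677 -0.2028] [ 0.5666 -0.2019  0.1026] body 176 (array([ 0.5643, -0.2051]), np.float64(0.0225))
green side 235 [ 0.5641 -0.2047] [ 0.5632 -0.2059  0.1018] body 385 (array([ 0.5655, -0.1998]), np.float64(0.0261))
black top 141 [ 0.5943 -0.0707] [ 0.594  -0.0703  0.1029] body 187 (array([ 0.5938, -0.0705]), np.float64(0.0235))
black side 173 [ 0.5923 -0.0721] [ 0.591  -0.0743  0.1016] body 317 (array([ 0.5914, -0.0695]), np.float64(0.0239))
post top 140 [ 0.5749 -0.1592  0.1019]
post side 222 [ 0.5736 -0.1636  0.1006]
```

Overview pictures: the blue docked caddy is at px (415,165) in the top view. Its empty cells are at (402,158) and (461,170), black is at (383,150) and green at (443,162).

What could be confused:
- **Caddy:** blue at (415,165), or the pink look-alike at (228,303). I choose the blue one.
- **Red paint:** bottle at (188,190), or the red round tin at (525,256), or a red pen at (20,190).
- **Yellow paint:** bottle at (265,216), or the yellow ring at (226,86).

Next I fit the caddy and make one close crop.

```bash
cat >> h.py <<'E'
def plan(goal,yaw=None,step=.040,n=None):
    "rows (tool axes) from measured pose to world goal; yaw about world z"
    s=r.get_state(); p=np.array(s['tcp_pos']); e=s['eef_rot']; T=R.from_euler('xyz',e,degrees=True)
    dy=0 if yaw is None else -((yaw-e[2]+180)%360-180)
    d=np.array(goal)-p; n=n or int(max(np.ceil(np.linalg.norm(d)/step),np.ceil(abs(dy)/7.1),1))
    print('from',p.round(4),np.round(e,2),'w',round(s['gripper_width'],4),'t',round(s['time_s'],2),'F',np.round(s['contact_force'],1),'rows',n)
    for i in range(n):
        t=(T*R.from_euler('z',dy*i/n,degrees=True)).as_matrix().T@d/n
        print(i,t.round(4).tolist(),round(dy/n,2))
E
python3 - <<'E'
from h import *
im=cv2.imread('pics/top0.png'); 
crop=cv2.resize(im[110:240,160:490],None,fx=2.4,fy=2.4,interpolation=cv2.INTER_CUBIC); cv2.imwrite('pics/crop1.png',crop)
for n in('top','side'):
    im=cv2.imread(f'pics/{n}0.png'); hsv=cv2.cvtColor(im,cv2.COLOR_BGR2HSV); P=cloud(n,np.load(f'{n}0.npy'))
    near=np.hypot(P[...,0]-.575,P[...,1]+.161)<.16
    blue=near&(hsv[...,0]>100)&(hsv[...,0]<130)&(hsv[...,1]>150)&(hsv[...,2]>50)&(P[...,2]<.05)
    dock=near&((P[...,2]>.004)&(P[...,2]<.025))
    org=near&(hsv[...,0]<18)&(hsv[...,1]>180)&(P[...,2]>.06)&(P[...,2]<.13)
    for nm,m in(('blue',blue),('dock',dock)):
        c,sz,a=cv2.minAreaRect((P[m][:,:2]*1000).astype(np.float32)); print(n,nm,m.sum(),np.round(c,1),np.round(sz,1),round(a,2))
    q=P[org]; print(n,'orange',len(q),q.min(0).round(3),q.max(0).round(3))
    u=np.array([np.cos(np.radians(-11.5)),np.sin(np.radians(-11.5))]); s=(q[:,:2]-[.575,-.161])@u
    for k in(s<0,s>0): print(k.sum(),q[k].mean(0).round(4),s[k].min().round(4),s[k].max().round(4))
E
```

```text
top blue 1435 [ 581.7 -164.9] [242.9  66.8] 78.48
top dock 2642 [ 577.5 -168.7] [294.  305.3] 73.81
top orange 102 [ 0.544 -0.178  0.062] [ 0.602 -0.054  0.103]
61 [ 0.5506 -0.147   0.0843] -0.0293 -0.0074
41 [ 0.597  -0.1611  0.0868] 0.0091 0.025
side blue 1729 [ 573.6 -161.7] [235.9  55.4] 78.32
side dock 3493 [ 628.1 -172.8] [267.6 206.4] 78.33
side orange 175 [ 0.541 -0.179  0.06 ] [ 0.6   -0.147  0.103]
64 [ 0.5451 -0.1628  0.0905] -0.0316 -0.0252
111 [ 0.5939 -0.1697  0.0878] 0.018 0.0243
```

View pics/crop1.png

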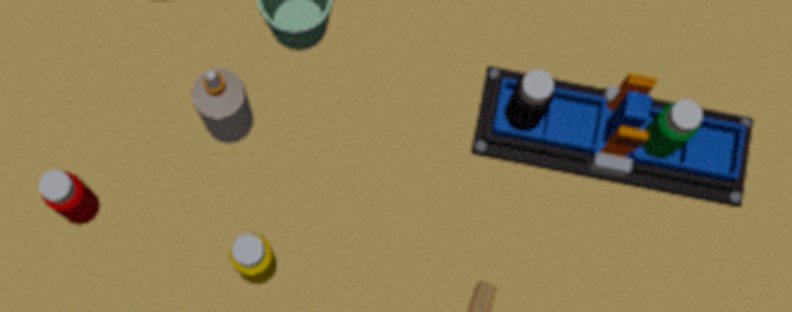

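```bash
python3 -c "
from h import *
plan([.56,-.16,.23],-101.5)"
```

```text
from [ 0.174  -0.6521  0.2266] [ 180.     -0.   -165.06] w 0.0877 t 1.2 F [1.3 0.7 0.6] rows 16
0 [-0.0312, 0.0235, -0.0002] -3.97
1 [-0.0328, 0.0213, -0.0002] -3.97
2 [-0.0342, 0.019, -0.0002] -3.97
3 [-0.0354, 0.0165, -0.0002] -3.97
4 [-0.0365, 0.014, -0.0002] -3.97
5 [-0.0374, 0.0115, -0.0002] -3.97
6 [-0.0381, 0.0089, -0.0002] -3.97
7 [-0.0386, 0.0062, -0.0002] -3.97
8 [-0.0389, 0.0035, -0.0002] -3.97
9 [-0.0391, 0.0008, -0.0002] -3.97
10 [-0.039, -0.0019, -0.0002] -3.97
11 [-0.0388, -0.0046, -0.0002] -3.97
12 [-0.0384, -0.0073, -0.0002] -3.97
13 [-0.0378, -0.0099, -0.0002] -3.97
14 [-0.037, -0.0125, -0.0002] -3.97
15 [-0.0361, -0.015, -0.0002] -3.97
```

The crop confirms the choice: blue caddy with white-capped bottles, red at crop px (68,195), yellow at (250,257), glue at (220,100), cup at (297,20). Now the arm goes over the caddy, turning to its axis.

Emit:
{"name": "send_rows", "arguments": {
  "motion": [
    {"travel":[-0.031,0.0235,0],"spin":-4},
    {"travel":[-0.033,0.021,0],"spin":-4},
    {"travel":[-0.034,0.019,0],"spin":-4},
    {"travel":[-0.0355,0.0165,0],"spin":-4},
    {"travel":[-0.0365,0.014,0],"spin":-4}
  ],
  "gripper": 1,
  "squeeze": 15
}}

```text
time_s: 1.62
tcp_pos: [0.2928, -0.4984, 0.2239]
eef_rot: [179.9, -0.1, -144.9]
contact_force: [1.3, 0.4, 0.3]
gripper_width: 0.0878
```

Emit:
{"name": "send_rows", "arguments": {
  "motion": [
    {"travel":[-0.0375,0.0115,0],"spin":-4},
    {"travel":[-0.038,0.009,0],"spin":-4},
    {"travel":[-0.0385,0.006,0],"spin":-4},
    {"travel":[-0.039,0.0035,0],"spin":-4},
    {"travel":[-0.039,0.001,0],"spin":-4}
  ]
}}

```text
time_s: 2.03
tcp_pos: [0.4157, -0.3351, 0.225]
eef_rot: [-180.0, -0.0, -124.0]
contact_force: [0.5, -1.0, -0.0]
gripper_width: 0.0877
```

Emit:
{"name": "send_rows", "arguments": {
  "motion": [
    {"travel":[-0.039,-0.002,0],"spin":-4},
    {"travel":[-0.039,-0.0045,0],"spin":-4},
    {"travel":[-0.0385,-0.007,0],"spin":-4},
    {"travel":[-0.038,-0.01,0],"spin":-4},
    {"travel":[-0.037,-0.0125,0],"spin":-4}
  ]
}}

```text
time_s: 2.45
tcp_pos: [0.5358, -0.1677, 0.2273]
eef_rot: [-179.7, -0.0, -102.9]
contact_force: [0.8, -1.6, -0.7]
gripper_width: 0.0871
```

```bash
python3 -c "
from h import *
plan([.4465,.186,.17],-101.6)"
```

```text
from [ 0.5358 -0.1677  0.2273] [-1.7973e+02 -3.0000e-02 -1.0287e+02] w 0.0871 t 2.45 F [ 0.8 -1.6 -0.7] rows 10
0 [-0.0325, 0.0166, 0.0056] -0.13
1 [-0.0325, 0.0165, 0.0056] -0.13
2 [-0.0326, 0.0165, 0.0056] -0.13
3 [-0.0326, 0.0164, 0.0056] -0.13
4 [-0.0326, 0.0163, 0.0056] -0.13
5 [-0.0327, 0.0162, 0.0056] -0.13
6 [-0.0327, 0.0162, 0.0056] -0.13
7 [-0.0327, 0.0161, 0.0056] -0.13
8 [-0.0328, 0.016, 0.0056] -0.13
9 [-0.0328, 0.016, 0.0056] -0.13
```

Emit:
{"name": "send_rows", "arguments": {
  "motion": [
    {"travel":[-0.0325,0.0165,0.0055],"spin":0},
    {"travel":[-0.0325,0.0165,0.0055],"spin":0},
    {"travel":[-0.0325,0.0165,0.0055],"spin":0},
    {"travel":[-0.0325,0.0165,0.0055],"spin":0},
    {"travel":[-0.0325,0.0165,0.0055],"spin":0}
  ]
}}

```text
time_s: 2.87
tcp_pos: [0.4956, 0.0178, 0.1986]
eef_rot: [-179.5, -0.0, -102.5]
contact_force: [0.7, 1.1, 0.0]
gripper_width: 0.0877
```

Emit:
{"name": "send_rows", "arguments": {
  "motion": [
    {"travel":[-0.0325,0.0165,0.0055],"spin":0},
    {"travel":[-0.0325,0.016,0.0055],"spin":0},
    {"travel":[-0.0325,0.016,0.0055],"spin":-1},
    {"travel":[-0.0325,0.016,0.0055],"spin":0},
    {"travel":[-0.02,0.01,0.004],"spin":0}
  ]
}}

```text
time_s: 3.28
tcp_pos: [0.4508, 0.1896, 0.1724]
eef_rot: [-179.3, 0.2, -101.3]
contact_force: [0.9, 1.1, 0.1]
gripper_width: 0.088
```

Emit:
{"name": "send_rows", "arguments": {
  "motion": [
    {"travel":[0,0,0],"spin":0},
    {"travel":[0,0,0],"spin":0}
  ]
}}

```text
time_s: 3.45
tcp_pos: [0.4495, 0.1941, 0.172]
eef_rot: [-179.3, 0.2, -101.0]
contact_force: [-0.6, 0.1, 0.5]
gripper_width: 0.0876
```

```bash
python3 -c "
from h import *
plan([.4465,.186,.12],-101.6)"
```

```text
from [0.4495 0.1941 0.172 ] [-179.32    0.18 -100.98] w 0.0876 t 3.45 F [-0.6  0.1  0.5] rows 2
0 [0.0043, 0.001, 0.026] 0.31
1 [0.0043, 0.001, 0.026] 0.31
```

Emit:
{"name": "send_rows", "arguments": {
  "motion": [
    {"travel":[0.004,0.001,0.026],"spin":0.5},
    {"travel":[0.004,0.001,0.026],"spin":0},
    {"travel":[0,0,0],"spin":0}
  ]
}}

```text
time_s: 3.7
tcp_pos: [0.4481, 0.1874, 0.1208]
eef_rot: [-179.1, 0.4, -101.4]
contact_force: [-1.0, -1.2, -0.0]
gripper_width: 0.088
```

```bash
python3 -c "
from h import *
plan([.4465,.186,.037],-101.6,n=4)
a,d=r.capture('side'); cv2.imwrite('pics/side1.png',cv2.resize(a[90:260,200:440],None,fx=3,fy=3))"
```

```text
from [0.4481 0.1874 0.1208] [-179.12    0.43 -101.41] w 0.088 t 3.7 F [-1.  -1.2 -0. ] rows 4
0 [0.0006, 0.0006, 0.0209] 0.05
1 [0.0006, 0.0006, 0.0209] 0.05
2 [0.0006, 0.0006, 0.0209] 0.05
3 [0.0006, 0.0006, 0.0209] 0.05
```

View pics/side1.png

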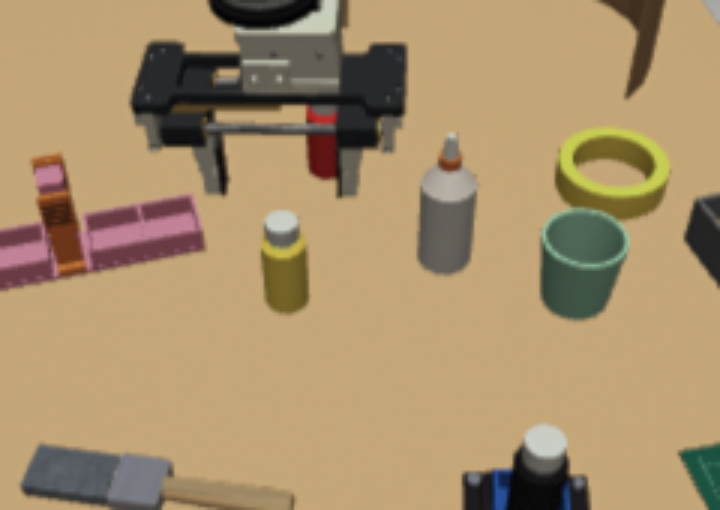

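The gripper straddles the yellow bottle (crop px (285,265)) centrally, with the glue bottle (447,220) clear to the right. Descending.

Emit:
{"name": "send_rows", "arguments": {
  "motion": [
    {"travel":[0.0006,0.0006,0.021],"spin":0},
    {"travel":[0.0006,0.0006,0.021],"spin":0},
    {"travel":[0.0006,0.0006,0.021],"spin":0},
    {"travel":[0.0006,0.0006,0.021],"spin":0},
    {"travel":[0,0,0],"spin":0}
  ]
}}

```text
time_s: 4.17
tcp_pos: [0.4553, 0.1883, 0.0452]
eef_rot: [-178.5, 1.0, -101.5]
contact_force: [-0.5, 0.1, -0.4]
gripper_width: 0.0876
```

```bash
python3 -c "
from h import *
plan([.4465,.186,.037],-101.6,n=1)"
```

```text
from [0.4553 0.1883 0.0452] [-178.49    1.01 -101.5 ] w 0.0876 t 4.17 F [-0.5  0.1 -0.4] rows 1
0 [0.0041, 0.0084, 0.008] 0.1
```

Emit:
{"name": "send_rows", "arguments": {
  "motion": [
    {"travel":[0.004,0.0085,0.008],"spin":0},
    {"travel":[0,0,0],"spin":0},
    {"travel":[0,0,0],"spin":0},
    {"travel":[0,0,0],"spin":0}
  ]
}}

```text
time_s: 4.5
tcp_pos: [0.4507, 0.1876, 0.0428]
eef_rot: [-178.3, 1.2, -101.5]
contact_force: [-0.4, 0.8, -0.1]
gripper_width: 0.0875
```

```bash
python3 -c "
from h import *
plan([.4465,.186,.037],-101.6,n=1)"
```

```text
from [0.4507 0.1876 0.0428] [-178.25    1.19 -101.52] w 0.0875 t 4.5 F [-0.4  0.8 -0.1] rows 1
0 [0.0025, 0.004, 0.0057] 0.08
```

Emit:
{"name": "send_rows", "arguments": {
  "motion": [
    {"travel":[0.003,0.005,0.007],"spin":0},
    {"travel":[0.001,0.0015,0.003],"spin":0},
    {"travel":[0,0,0],"spin":0}
  ]
}}

```text
time_s: 4.75
tcp_pos: [0.446, 0.1867, 0.0351]
eef_rot: [-178.0, 1.5, -101.5]
contact_force: [0.1, -0.1, -0.8]
gripper_width: 0.0876
```

Emit:
{"name": "send_rows", "arguments": {
  "motion": [
    {"travel":[0,0,0],"spin":0},
    {"travel":[0,0,0],"spin":0},
    {"travel":[0,0,0],"spin":0},
    {"travel":[0,0,0],"spin":0},
    {"travel":[0,0,0],"spin":0}
  ],
  "gripper": -1,
  "squeeze": 12
}}

```text
time_s: 5.17
tcp_pos: [0.446, 0.1869, 0.0355]
eef_rot: [-178.0, 1.5, -101.5]
contact_force: [1.3, 1.2, -0.4]
gripper_width: 0.0597
```

```bash
python3 -c "
from h import *
plan([.4465,.186,.21],-101.6)"
```

```text
from [0.446  0.1869 0.0355] [-178.02    1.48 -101.47] w 0.0597 t 5.17 F [ 1.3  1.2 -0.4] rows 5
0 [-0.0007, -0.0013, -0.0349] 0.03
1 [-0.0007, -0.0013, -0.0349] 0.03
2 [-0.0007, -0.0013, -0.0349] 0.03
3 [-0.0007, -0.0013, -0.0349] 0.03
4 [-0.0007, -0.0013, -0.0349] 0.03
```

Emit:
{"name": "send_rows", "arguments": {
  "motion": [
    {"travel":[0,0,0],"spin":0},
    {"travel":[0,0,0],"spin":0},
    {"travel":[0,0,0],"spin":0},
    {"travel":[0,0,0],"spin":0},
    {"travel":[0,0,0],"spin":0}
  ]
}}

```text
time_s: 5.58
tcp_pos: [0.446, 0.187, 0.0355]
eef_rot: [-178.0, 1.5, -101.5]
contact_force: [-0.3, 0.0, 1.2]
gripper_width: 0.0377
```

Emit:
{"name": "send_rows", "arguments": {
  "motion": [
    {"travel":[0,0,-0.01],"spin":0},
    {"travel":[0,0,-0.03],"spin":0},
    {"travel":[0,0,-0.035],"spin":0},
    {"travel":[0,0,-0.035],"spin":0},
    {"travel":[0,0,-0.035],"spin":0}
  ]
}}

```text
time_s: 6.0
tcp_pos: [0.4355, 0.18, 0.1768]
eef_rot: [-178.7, 0.6, -101.6]
contact_force: [0.6, 0.8, -0.7]
gripper_width: 0.0379
```

```bash
python3 -c "
from h import *
plan([.5831,-.1189,.20],-101.6,step=.033)"
```

```text
from [0.4355 0.18   0.1768] [-178.73    0.56 -101.6 ] w 0.0379 t 6.0 F [ 0.6  0.8 -0.7] rows 11
0 [0.0239, -0.0187, -0.0019] 0.0
1 [0.0239, -0.0187, -0.0019] 0.0
2 [0.0239, -0.0187, -0.0019] 0.0
3 [0.0239, -0.0187, -0.0019] 0.0
4 [0.0239, -0.0187, -0.0019] 0.0
5 [0.0239, -0.0187, -0.0019] 0.0
6 [0.0239, -0.0187, -0.0019] 0.0
7 [0.0239, -0.0187, -0.0019] 0.0
8 [0.0239, -0.0187, -0.0019] 0.0
9 [0.0239, -0.0187, -0.0019] 0.0
10 [0.0239, -0.0187, -0.0019] 0.0
```

Emit:
{"name": "send_rows", "arguments": {
  "motion": [
    {"travel":[0.024,-0.0185,-0.004],"spin":0},
    {"travel":[0.024,-0.0185,-0.004],"spin":0},
    {"travel":[0.024,-0.0185,-0.004],"spin":0},
    {"travel":[0.024,-0.0185,-0.004],"spin":0},
    {"travel":[0.024,-0.0185,-0.004],"spin":0}
  ]
}}

```text
time_s: 6.42
tcp_pos: [0.5056, 0.046, 0.2083]
eef_rot: [-178.1, 1.3, -100.9]
contact_force: [1.1, 0.2, -1.4]
gripper_width: 0.0379
```

Emit:
{"name": "send_rows", "arguments": {
  "motion": [
    {"travel":[0.024,-0.0185,-0.002],"spin":0},
    {"travel":[0.024,-0.0185,-0.002],"spin":0},
    {"travel":[0.024,-0.0185,-0.002],"spin":0},
    {"travel":[0.024,-0.0185,-0.002],"spin":0},
    {"travel":[0.024,-0.0185,-0.002],"spin":0}
  ]
}}

```text
time_s: 6.83
tcp_pos: [0.5746, -0.097, 0.2191]
eef_rot: [-178.1, 1.4, -100.9]
contact_force: [0.2, 1.3, -1.8]
gripper_width: 0.0378
```

Emit:
{"name": "send_rows", "arguments": {
  "motion": [
    {"travel":[0.012,-0.009,0],"spin":0},
    {"travel":[0,0,0],"spin":0},
    {"travel":[0,0,0],"spin":0}
  ]
}}

```text
time_s: 7.08
tcp_pos: [0.5825, -0.1168, 0.2173]
eef_rot: [-178.2, 1.3, -101.3]
contact_force: [-1.1, -0.3, -0.9]
gripper_width: 0.0376
```

```bash
python3 -c "
from h import *
plan([.5831,-.1189,.16],-101.6,step=.033)"
```

```text
from [ 0.5825 -0.1168  0.2173] [-178.2     1.31 -101.28] w 0.0376 t 7.08 F [-1.1 -0.3 -0.9] rows 2
0 [0.0016, 0.0004, 0.0286] 0.16
1 [0.0016, 0.0004, 0.0286] 0.16
```

Emit:
{"name": "send_rows", "arguments": {
  "motion": [
    {"travel":[0.002,0.0005,0.029],"spin":0},
    {"travel":[0.0015,0.0005,0.029],"spin":0},
    {"travel":[0,0,0],"spin":0},
    {"travel":[0,0,0],"spin":0}
  ]
}}

```text
time_s: 7.42
tcp_pos: [0.5825, -0.1175, 0.1588]
eef_rot: [-178.1, 1.3, -101.2]
contact_force: [-0.2, -0.6, 0.6]
gripper_width: 0.038
```

```bash
cat >> h.py <<'E'
def planb(base,yaw=None,n=1,off=.0355):
    "aim a point off ahead of the TCP along tool z at world base"
    s=r.get_state(); z=R.from_euler('xyz',s['eef_rot'],degrees=True).as_matrix()[:,2]
    print('pt',(s['tcp_pos']+off*z).round(4)); plan(np.array(base)-off*z,yaw,n=n)
E
python3 - <<'E'
from h import *
planb([.5831,-.1189,.10],-101.6)
for n in('side','top'):
    a,d=r.capture(n); cv2.imwrite(f'pics/{n}2.png',cv2.resize(a[200:400,260:500] if n=='side' else a[60:260,300:540],None,fx=3,fy=3))
    find(n,'yellow_paint_mid'); find(n,'cell2',5)
E
```

```text
pt [ 0.5838 -0.1169  0.1233]
from [ 0.5825 -0.1175  0.1588] [-178.11    1.34 -101.24] w 0.038 t 7.42 F [-0.2 -0.6  0.6] rows 1
0 [0.0026, 0.001, 0.0232] 0.36
side yellow_paint_mid 0.95 [ 0.5804 -0.1198  0.1718] [387. 235.]
side cell2 0.96 [0.2982 0.2761 0.0488] [235. 158.]
side cell2 0.96 [0.1645 0.2552 0.0522] [182. 168.]
side cell2 0.82 [ 0.5763 -0.1175  0.0578] [377. 270.]
side cell2 0.71 [0.2209 0.263  0.0476] [205. 165.]
side cell2 0.62 [ 0.5594 -0.203   0.0593] [380. 311.]
top cell2 0.96 [ 0.5537 -0.2537  0.0535] [461. 169.]
top cell2 0.93 [0.3513 0.2818 0.0493] [219. 261.]
top cell2 0.64 [0.2188 0.2614 0.0507] [226. 325.]
top cell2 0.63 [0.3067 0.2729 0.0544] [222. 282.]
top cell2 0.56 [ 0.5692 -0.2018  0.0586] [439. 162.]
```

View pics/side2.png

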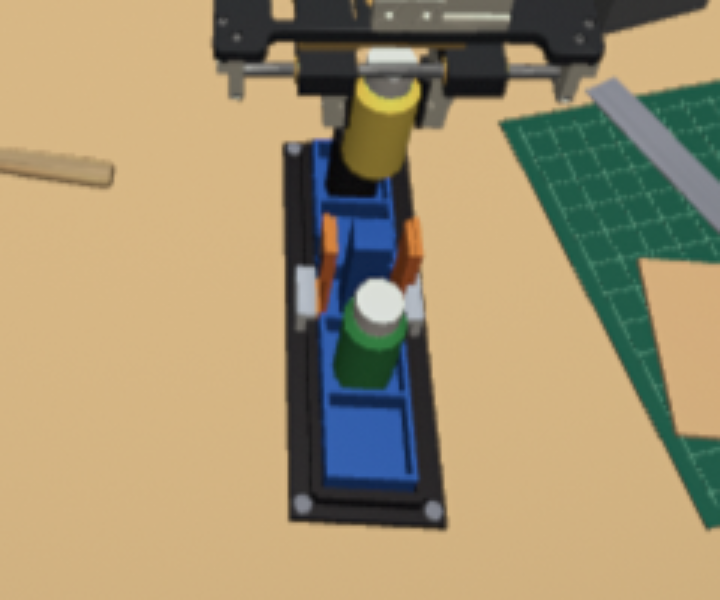

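```bash
python3 - <<'E'
from h import *
from scipy.optimize import least_squares
s=r.get_state(); Rm=R.from_euler('xyz',s['eef_rot'],degrees=True).as_matrix(); p=np.array(s['tcp_pos'])
a,d=r.capture('side'); hsv=cv2.cvtColor(a,cv2.COLOR_BGR2HSV); P=cloud('side',d)
m=(hsv[...,0]>20)&(hsv[...,0]<34)&(hsv[...,1]>150)&(np.linalg.norm(P-p,axis=-1)<.08)
q=(P[m]-p)@Rm; k=(q[:,2]>-.02)&(q[:,2]<.03); q=q[k]
f=least_squares(lambda c:np.hypot(q[:,0]-c[0],q[:,1]-c[1])-.019,[0,0],loss='soft_l1',f_scale=.001)
print(len(q),'bottle centre in tool xy',f.x.round(4),'world shift',(Rm[:,:2]@f.x).round(4))
d0=np.load('side0.npy');a0=cv2.imread('pics/side0.png');h=cv2.cvtColor(a0,cv2.COLOR_BGR2HSV);P=cloud('side',d0)
m=(h[...,0]>100)&(h[...,0]<130)&(h[...,1]>150)&(np.hypot(P[...,0]-.575,P[...,1]+.161)<.15)
y=np.array([.201,.98]);x=np.array([.98,-.201]); q=P[m];rel=q[:,:2]-[.5745,-.161]
u,v=rel@x,rel@y
for z0,z1 in((.028,.037),(.01,.018),(.098,.108)):
    k=(q[:,2]>z0)&(q[:,2]<z1); print(z0,k.sum(),np.percentile(u[k],[0,2,98,100]).round(4),np.percentile(v[k],[0,2,98,100]).round(4))
E
```

```text
351 bottle centre in tool xy [0.0003 0.0007] world shift [-0.0008 -0.0002 -0.    ]
0.028 561 [-0.0284 -0.0283  0.0236  0.0242] [-0.1189 -0.1181  0.1055  0.1166]
0.01 844 [-0.0286 -0.0281  0.0207  0.0271] [-0.1183 -0.1093  0.1058  0.1172]
0.098 156 [-0.0142 -0.0141  0.0089  0.0098] [-0.0119 -0.0116  0.0102  0.0106]
```

Side depth agrees with kinematics to under 1 mm and puts the caddy centre at (0.573,-0.1615), so cell2 is at (0.5815,-0.1194). The picture shows the upright yellow bottle (px (380,125)) over cell2. Aligning.

Emit:
{"name": "send_rows", "arguments": {
  "motion": [
    {"travel":[0.003,-0.002,0.012],"spin":0.4},
    {"travel":[0.001,-0.0005,0.012],"spin":0},
    {"travel":[0,0,0],"spin":0},
    {"travel":[0,0,0],"spin":0}
  ]
}}

```text
time_s: 8.1
tcp_pos: [0.5877, -0.1222, 0.1363]
eef_rot: [-177.7, 1.5, -101.7]
contact_force: [0.9, 0.5, -0.5]
gripper_width: 0.0375
```

```bash
python3 -c "
from h import *
planb([.5815,-.1194,.05],-101.6,n=3)"
```

```text
pt [ 0.5893 -0.1216  0.1008]
from [ 0.5877 -0.1222  0.1363] [-177.71    1.49 -101.73] w 0.0375 t 8.1 F [ 0.9  0.5 -0.5] rows 3
0 [0.0002, 0.0034, 0.0168] -0.04
1 [0.0002, 0.0034, 0.0168] -0.04
2 [0.0002, 0.0034, 0.0168] -0.04
```

Emit:
{"name": "send_rows", "arguments": {
  "motion": [
    {"travel":[0,0.006,0.014],"spin":0},
    {"travel":[0,0.005,0.014],"spin":0},
    {"travel":[0,0.002,0.003],"spin":0},
    {"travel":[0,0,0],"spin":0}
  ]
}}

```text
time_s: 8.43
tcp_pos: [0.5772, -0.1196, 0.105]
eef_rot: [-177.6, 1.5, -101.8]
contact_force: [0.4, -0.3, -1.6]
gripper_width: 0.0381
```

```bash
python3 -c "
from h import *
planb([.5815,-.1194,.045],-101.6,n=2)"
```

```text
pt [ 0.5788 -0.119   0.0695]
from [ 0.5772 -0.1196  0.105 ] [-177.6     1.49 -101.77] w 0.0381 t 8.43 F [ 0.4 -0.3 -1.6] rows 2
0 [0.0002, -0.0008, 0.0123] -0.09
1 [0.0002, -0.0008, 0.0123] -0.09
```

Emit:
{"name": "send_rows", "arguments": {
  "motion": [
    {"travel":[0.0003,-0.001,0.0125],"spin":0},
    {"travel":[0.0003,-0.001,0.0125],"spin":0},
    {"travel":[0,0,0],"spin":0},
    {"travel":[0,0,0],"spin":0}
  ]
}}

```text
time_s: 8.77
tcp_pos: [0.5826, -0.1205, 0.0819]
eef_rot: [-177.4, 1.5, -101.7]
contact_force: [-0.5, 1.2, -1.6]
gripper_width: 0.0377
```

```bash
python3 -c "
from h import *
planb([.5815,-.1194,.03],-101.6,n=1)"
```

```text
pt [ 0.5843 -0.1199  0.0464]
from [ 0.5826 -0.1205  0.0819] [-177.4     1.49 -101.73] w 0.0377 t 8.77 F [-0.5  1.2 -1.6] rows 1
0 [0.0005, 0.0036, 0.0163] -0.13
```

Emit:
{"name": "send_rows", "arguments": {
  "motion": [
    {"travel":[0.0005,0.004,0.002],"spin":0},
    {"travel":[0,0.0015,0.007],"spin":0},
    {"travel":[0,0.001,0.005],"spin":0},
    {"travel":[0,0,0],"spin":0}
  ]
}}

```text
time_s: 9.1
tcp_pos: [0.5774, -0.1195, 0.0681]
eef_rot: [-177.3, 1.5, -101.7]
contact_force: [0.3, 0.5, -1.6]
gripper_width: 0.0379
```

```bash
python3 -c "
from h import *
planb([.5815,-.1194,.018],-101.6,n=1)"
```

```text
pt [ 0.5792 -0.1189  0.0327]
from [ 0.5774 -0.1195  0.0681] [-177.26    1.52 -101.72] w 0.0379 t 9.1 F [ 0.3  0.5 -1.6] rows 1
0 [0.0004, -0.0016, 0.0148] -0.12
```

Emit:
{"name": "send_rows", "arguments": {
  "motion": [
    {"travel":[0.0005,-0.0005,0.008],"spin":0},
    {"travel":[0,0,0.006],"spin":0},
    {"travel":[0,0,0.002],"spin":0},
    {"travel":[0,0,0],"spin":0}
  ]
}}

```text
time_s: 9.43
tcp_pos: [0.5787, -0.1197, 0.0506]
eef_rot: [-177.2, 1.5, -101.7]
contact_force: [-0.4, 0.9, -0.4]
gripper_width: 0.0381
```

```bash
python3 -c "
from h import *
planb([.5815,-.1194,.014],-101.6,n=1)"
```

```text
pt [ 0.5806 -0.1192  0.0151]
from [ 0.5787 -0.1197  0.0506] [-177.25    1.52 -101.71] w 0.0381 t 9.43 F [-0.4  0.9 -0.4] rows 1
0 [0.0001, -0.0009, 0.0012] -0.11
```

Emit:
{"name": "send_rows", "arguments": {
  "motion": [
    {"travel":[0,0,0.001],"spin":0},
    {"travel":[0,0,0],"spin":0},
    {"travel":[0,0,0],"spin":0},
    {"travel":[0,0,0],"spin":0},
    {"travel":[0,0,0],"spin":0}
  ],
  "gripper": 0.4
}}

```text
time_s: 9.85
tcp_pos: [0.5797, -0.1198, 0.05]
eef_rot: [-177.2, 1.5, -101.7]
contact_force: [-0.7, -0.2, -0.8]
gripper_width: 0.06
```

Emit:
{"name": "send_rows", "arguments": {
  "motion": [
    {"travel":[0,-0.001,-0.01],"spin":0},
    {"travel":[0,-0.002,-0.02],"spin":0},
    {"travel":[0,-0.002,-0.02],"spin":0},
    {"travel":[0,-0.003,-0.03],"spin":0},
    {"travel":[0,-0.003,-0.03],"spin":0}
  ]
}}

```text
time_s: 10.27
tcp_pos: [0.5804, -0.1241, 0.1605]
eef_rot: [-177.9, 1.3, -101.7]
contact_force: [0.8, 0.5, 0.4]
gripper_width: 0.0613
```

```bash
python3 -c "
from h import *
plan([.504,.3575,.20],-101.6,step=.038)"
```

```text
from [ 0.5804 -0.1241  0.1605] [-177.85    1.35 -101.73] w 0.0613 t 10.27 F [0.8 0.5 0.4] rows 13
0 [-0.0351, 0.0132, -0.0027] -0.01
1 [-0.0351, 0.0132, -0.0027] -0.01
2 [-0.0351, 0.0132, -0.0027] -0.01
3 [-0.0351, 0.0132, -0.0027] -0.01
4 [-0.0351, 0.0132, -0.0027] -0.01
5 [-0.0351, 0.0132, -0.0027] -0.01
6 [-0.0352, 0.0132, -0.0027] -0.01
7 [-0.0352, 0.0132, -0.0027] -0.01
8 [-0.0352, 0.0131, -0.0027] -0.01
9 [-0.0352, 0.0131, -0.0027] -0.01
10 [-0.0352, 0.0131, -0.0027] -0.01
11 [-0.0352, 0.0131, -0.0027] -0.01
12 [-0.0352, 0.0131, -0.0027] -0.01
```

Emit:
{"name": "send_rows", "arguments": {
  "motion": [
    {"travel":[-0.02,0.0075,-0.03],"spin":0},
    {"travel":[-0.035,0.013,-0.018],"spin":0},
    {"travel":[-0.035,0.013,-0.01],"spin":0},
    {"travel":[-0.035,0.013,-0.005],"spin":0},
    {"travel":[-0.035,0.013,-0.003],"spin":0}
  ],
  "gripper": 1
}}

```text
time_s: 10.68
tcp_pos: [0.555, 0.0427, 0.2442]
eef_rot: [-177.0, 1.6, -102.2]
contact_force: [0.6, 0.1, -0.8]
gripper_width: 0.0858
```

Emit:
{"name": "send_rows", "arguments": {
  "motion": [
    {"travel":[-0.035,0.013,-0.003],"spin":0},
    {"travel":[-0.035,0.013,-0.003],"spin":0},
    {"travel":[-0.035,0.013,-0.003],"spin":0},
    {"travel":[-0.035,0.013,-0.003],"spin":0},
    {"travel":[-0.035,0.013,-0.003],"spin":0}
  ]
}}

```text
time_s: 11.1
tcp_pos: [0.5249, 0.2352, 0.2707]
eef_rot: [-176.5, 2.0, -102.3]
contact_force: [0.9, 0.3, -0.8]
gripper_width: 0.0875
```

```bash
python3 -c "
from h import *
plan([.504,.3575,.18],-101.6,step=.038)
a,d=r.capture('side');find('side','red_paint_mid')"
```

```text
from [0.5249 0.2352 0.2707] [-176.52    2.04 -102.26] w 0.0875 t 11.1 F [ 0.9  0.3 -0.8] rows 5
0 [-0.0223, 0.0104, 0.0183] -0.13
1 [-0.0224, 0.0104, 0.0183] -0.13
2 [-0.0224, 0.0103, 0.0183] -0.13
3 [-0.0224, 0.0103, 0.0183] -0.13
4 [-0.0224, 0.0102, 0.0183] -0.13
side red_paint_mid 0.82 [0.5016 0.3589 0.0394] [308. 134.]
```

Emit:
{"name": "send_rows", "arguments": {
  "motion": [
    {"travel":[-0.0225,0.0105,0.012],"spin":0},
    {"travel":[-0.0225,0.0105,0.012],"spin":0},
    {"travel":[-0.0225,0.0105,0.012],"spin":0},
    {"travel":[-0.0225,0.0105,0.012],"spin":0},
    {"travel":[-0.015,0.0105,0.012],"spin":0}
  ]
}}

```text
time_s: 11.62
tcp_pos: [0.5005, 0.357, 0.219]
eef_rot: [-176.1, 2.6, -102.0]
contact_force: [0.5, -0.2, -1.0]
gripper_width: 0.0878
```

Emit:
{"name": "send_rows", "arguments": {
  "motion": [
    {"travel":[0,0,0],"spin":0},
    {"travel":[0,0,0],"spin":0}
  ]
}}

```text
time_s: 11.78
tcp_pos: [0.4987, 0.3587, 0.2174]
eef_rot: [-176.2, 2.5, -101.8]
contact_force: [0.8, -0.2, 0.5]
gripper_width: 0.0874
```

Emit:
{"name": "send_rows", "arguments": {
  "motion": [
    {"travel":[0,0.0005,0.008],"spin":0},
    {"travel":[0,0.0005,0.008],"spin":0},
    {"travel":[0,0.0005,0.008],"spin":0},
    {"travel":[0,0.0005,0.008],"spin":0},
    {"travel":[0,0.0005,0.008],"spin":0}
  ]
}}

```text
time_s: 12.2
tcp_pos: [0.5013, 0.3583, 0.1786]
eef_rot: [-176.0, 2.8, -102.0]
contact_force: [-0.1, 0.3, 0.9]
gripper_width: 0.0873
```

```bash
python3 -c "
from h import *
planb([.504,.3575,.12],-101.6,off=0.019)
print(r.get_state()['joints'].round(2))"
```

```text
pt [0.5028 0.3589 0.1596]
from [0.5013 0.3583 0.1786] [-176.01    2.75 -101.97] w 0.0873 t 12.2 F [-0.1  0.3  0.9] rows 1
0 [0.003, 0.0013, 0.0395] -0.37
[ 55.36  14.27 -16.3    3.19 -55.39 -69.14]
```

Emit:
{"name": "send_rows", "arguments": {
  "motion": [
    {"travel":[0.001,0.0025,0.021],"spin":0},
    {"travel":[0.001,0.0025,0.021],"spin":0},
    {"travel":[0.001,0.0025,0.021],"spin":0},
    {"travel":[0,0,0],"spin":0}
  ]
}}

```text
time_s: 12.53
tcp_pos: [0.4987, 0.3567, 0.1104]
eef_rot: [-176.0, 2.8, -102.1]
contact_force: [-1.6, -1.5, -0.6]
gripper_width: 0.0875
```

```bash
python3 -c "
from h import *
planb([.503,.358,.056],-101.6,n=2,off=0.019)"
```

```text
pt [0.5001 0.3573 0.0914]
from [0.4987 0.3567 0.1104] [-176.03    2.75 -102.14] w 0.0875 t 12.53 F [-1.6 -1.5 -0.6] rows 2
0 [0.0002, -0.0001, 0.0178] -0.27
1 [0.0002, -0.0001, 0.0178] -0.27
```

Emit:
{"name": "send_rows", "arguments": {
  "motion": [
    {"travel":[0,0,0.018],"spin":0},
    {"travel":[0,0,0.018],"spin":0},
    {"travel":[0,0,0.001],"spin":0},
    {"travel":[0,0,0],"spin":0}
  ]
}}

```text
time_s: 12.87
tcp_pos: [0.5029, 0.3571, 0.0735]
eef_rot: [-176.0, 2.7, -102.1]
contact_force: [-0.2, 0.3, 0.5]
gripper_width: 0.0879
```

```bash
python3 -c "
from h import *
planb([.503,.358,.056],-101.6,n=1,off=0.019)"
```

```text
pt [0.5044 0.3577 0.0546]
from [0.5029 0.3571 0.0735] [-175.97    2.69 -102.15] w 0.0879 t 12.87 F [-0.2  0.3  0.5] rows 1
0 [-0.0001, 0.0013, -0.0015] -0.55
```

```bash
python3 -c "
from h import *
planb([.503,.358,.056],-101.6,n=2,off=-0.019)"
```

```text
pt [0.5014 0.3565 0.0924]
from [0.5029 0.3571 0.0735] [-175.97    2.69 -102.15] w 0.0879 t 12.87 F [-0.2  0.3  0.5] rows 2
0 [-0.0, 0.0006, 0.0182] -0.27
1 [-0.0, 0.0006, 0.0182] -0.27
```

Emit:
{"name": "send_rows", "arguments": {
  "motion": [
    {"travel":[-0.001,0,0.018],"spin":0},
    {"travel":[-0.001,0.001,0.018],"spin":0},
    {"travel":[0,0,0.001],"spin":0},
    {"travel":[0,0,0],"spin":0}
  ]
}}

```text
time_s: 13.2
tcp_pos: [0.5081, 0.3628, 0.0421]
eef_rot: [-175.7, 3.0, -102.1]
contact_force: [0.2, -0.2, -0.1]
gripper_width: 0.0876
```

```bash
python3 -c "
from h import *
planb([.503,.358,.056],-101.6,n=1,off=-0.019)"
```

```text
pt [0.5065 0.3621 0.061 ]
from [0.5081 0.3628 0.0421] [-175.74    3.03 -102.1 ] w 0.0876 t 13.2 F [ 0.2 -0.2 -0.1] rows 1
0 [0.005, 0.0029, 0.0045] -0.5
```

Emit:
{"name": "send_rows", "arguments": {
  "motion": [
    {"travel":[0.005,0.004,0.005],"spin":0.5},
    {"travel":[0.0015,0.001,0.001],"spin":0},
    {"travel":[0,0,0],"spin":0}
  ]
}}

```text
time_s: 13.45
tcp_pos: [0.5031, 0.3585, 0.0388]
eef_rot: [-175.6, 3.3, -102.6]
contact_force: [-0.0, -0.1, -0.5]
gripper_width: 0.0877
```

```bash
python3 -c "
from h import *
planb([.503,.358,.056],-101.6,n=1,off=-0.019)"
```

```text
pt [0.5015 0.3578 0.0577]
from [0.5031 0.3585 0.0388] [-175.65    3.28 -102.63] w 0.0877 t 13.45 F [-0.  -0.1 -0.5] rows 1
0 [-0.0005, -0.0013, 0.0018] -1.03
```

Centred; grip, then lift well clear and see how the tilt behaves.

Emit:
{"name": "send_rows", "arguments": {
  "motion": [
    {"travel":[0,-0.001,0.003],"spin":-1},
    {"travel":[0,0,0],"spin":0},
    {"travel":[0,0,0],"spin":0},
    {"travel":[0,0,0],"spin":0},
    {"travel":[0,0,0],"spin":0}
  ],
  "gripper": -1,
  "squeeze": 12
}}

```text
time_s: 13.87
tcp_pos: [0.505, 0.3592, 0.0382]
eef_rot: [-175.5, 3.4, -101.5]
contact_force: [0.6, 0.7, 0.8]
gripper_width: 0.06
```

Emit:
{"name": "send_rows", "arguments": {
  "motion": [
    {"travel":[0,0,0],"spin":0},
    {"travel":[0,0,0],"spin":0},
    {"travel":[0,0,0],"spin":0},
    {"travel":[0,0,0],"spin":0},
    {"travel":[0,0,0],"spin":0}
  ]
}}

```text
time_s: 14.28
tcp_pos: [0.5049, 0.3593, 0.0383]
eef_rot: [-175.5, 3.4, -101.5]
contact_force: [-0.8, -0.1, 0.5]
gripper_width: 0.0387
```

Emit:
{"name": "send_rows", "arguments": {
  "motion": [
    {"travel":[0,0,0],"spin":0},
    {"travel":[0,0,-0.01],"spin":0},
    {"travel":[0,0,-0.03],"spin":0},
    {"travel":[0,0,-0.04],"spin":0},
    {"travel":[0,0,-0.04],"spin":0}
  ]
}}

```text
time_s: 14.7
tcp_pos: [0.49, 0.349, 0.1519]
eef_rot: [-176.1, 2.3, -101.6]
contact_force: [0.9, 1.2, -1.0]
gripper_width: 0.0388
```

Emit:
{"name": "send_rows", "arguments": {
  "motion": [
    {"travel":[0,0,-0.04],"spin":0},
    {"travel":[0,0,-0.04],"spin":0},
    {"travel":[0,0,-0.04],"spin":0},
    {"travel":[0,0,-0.03],"spin":0},
    {"travel":[0,0,0],"spin":0}
  ]
}}

```text
time_s: 15.12
tcp_pos: [0.4779, 0.3434, 0.3203]
eef_rot: [-175.7, 2.9, -101.6]
contact_force: [-0.0, 0.8, -0.6]
gripper_width: 0.0388
```

```bash
python3 -c "
from h import *
plan([.5544,-.2517,.22],-101.6)
print(r.get_state()['joints'].round(2))"
```

```text
from [0.4779 0.3434 0.3203] [-175.73    2.88 -101.57] w 0.0388 t 15.12 F [-0.   0.8 -0.6] rows 16
0 [0.0357, -0.0118, 0.0054] 0.0
1 [0.0357, -0.0118, 0.0054] 0.0
2 [0.0357, -0.0118, 0.0054] 0.0
3 [0.0357, -0.0118, 0.0054] 0.0
4 [0.0357, -0.0118, 0.0054] 0.0
5 [0.0357, -0.0118, 0.0054] 0.0
6 [0.0357, -0.0118, 0.0054] 0.0
7 [0.0357, -0.0118, 0.0054] 0.0
8 [0.0357, -0.0118, 0.0054] 0.0
9 [0.0357, -0.0118, 0.0054] 0.0
10 [0.0357, -0.0118, 0.0054] 0.0
11 [0.0357, -0.0118, 0.0054] 0.0
12 [0.0357, -0.0118, 0.0054] 0.0
13 [0.0357, -0.0118, 0.0054] 0.0
14 [0.0357, -0.0118, 0.0054] 0.0
15 [0.0357, -0.0118, 0.0054] 0.0
[ 56.67   6.54  -7.13   3.05 -72.09 -69.18]
```

Emit:
{"name": "send_rows", "arguments": {
  "motion": [
    {"travel":[0.01,-0.003,0.002],"spin":0},
    {"travel":[0.02,-0.006,0.003],"spin":0},
    {"travel":[0.03,-0.01,0.005],"spin":0},
    {"travel":[0.036,-0.012,0.005],"spin":0},
    {"travel":[0.036,-0.012,0.005],"spin":0}
  ]
}}

```text
time_s: 15.53
tcp_pos: [0.494, 0.2056, 0.298]
eef_rot: [-175.6, 3.2, -101.1]
contact_force: [1.2, -0.2, -1.1]
gripper_width: 0.0387
```

Emit:
{"name": "send_rows", "arguments": {
  "motion": [
    {"travel":[0.036,-0.012,0.005],"spin":0},
    {"travel":[0.036,-0.012,0.005],"spin":0},
    {"travel":[0.036,-0.012,0.005],"spin":0},
    {"travel":[0.036,-0.012,0.005],"spin":0},
    {"travel":[0.036,-0.012,0.005],"spin":0}
  ]
}}

```text
time_s: 15.95
tcp_pos: [0.5146, 0.0063, 0.2629]
eef_rot: [-175.9, 3.1, -101.0]
contact_force: [2.2, -0.3, -1.9]
gripper_width: 0.0389
```

Emit:
{"name": "send_rows", "arguments": {
  "motion": [
    {"travel":[0.036,-0.012,0.005],"spin":0},
    {"travel":[0.036,-0.012,0.005],"spin":0},
    {"travel":[0.036,-0.012,0.005],"spin":0},
    {"travel":[0.036,-0.012,0.005],"spin":0},
    {"travel":[0.03,-0.01,0.005],"spin":0}
  ]
}}

```text
time_s: 16.37
tcp_pos: [0.5334, -0.1869, 0.228]
eef_rot: [-176.2, 3.1, -101.0]
contact_force: [1.2, 0.5, -0.5]
gripper_width: 0.0388
```

```bash
python3 -c "
from h import *
plan([.5544,-.2517,.22],-101.6)
print(r.get_state()['joints'].round(2))"
```

```text
from [ 0.5334 -0.1869  0.228 ] [-176.21    3.05 -101.04] w 0.0388 t 16.37 F [ 1.2  0.5 -0.5] rows 2
0 [0.03, -0.0163, 0.0035] 0.28
1 [0.0299, -0.0165, 0.0035] 0.28
[ -1.15   8.2  -14.84  -2.64 -62.72  -8.86]
```

Emit:
{"name": "send_rows", "arguments": {
  "motion": [
    {"travel":[0.026,-0.015,0.004],"spin":0.3},
    {"travel":[0.018,-0.01,0.004],"spin":0.2},
    {"travel":[0.01,-0.005,0.004],"spin":0},
    {"travel":[0.002,-0.001,0.004],"spin":0},
    {"travel":[0,0,0.002],"spin":0}
  ]
}}

```text
time_s: 16.78
tcp_pos: [0.5476, -0.2579, 0.2014]
eef_rot: [-176.9, 3.1, -102.1]
contact_force: [-0.3, 0.8, -1.8]
gripper_width: 0.0382
```

```bash
python3 -c "
from h import *
planb([.5544,-.2517,.12],-101.6,n=4)"
```

```text
pt [ 0.5499 -0.2564  0.166 ]
from [ 0.5476 -0.2579  0.2014] [-176.87    3.08 -102.13] w 0.0382 t 16.78 F [-0.3  0.8 -1.8] rows 4
0 [-0.0008, -0.0002, 0.0116] -0.13
1 [-0.0008, -0.0002, 0.0116] -0.13
2 [-0.0008, -0.0002, 0.0116] -0.13
3 [-0.0008, -0.0002, 0.0116] -0.13
```

Emit:
{"name": "send_rows", "arguments": {
  "motion": [
    {"travel":[-0.001,0,0.008],"spin":0},
    {"travel":[-0.001,0,0.014],"spin":0},
    {"travel":[-0.001,0.001,0.016],"spin":0},
    {"travel":[-0.001,0.001,0.01],"spin":0},
    {"travel":[0,0,0.004],"spin":0}
  ]
}}

```text
time_s: 17.2
tcp_pos: [0.5485, -0.2465, 0.1472]
eef_rot: [-176.8, 3.1, -101.9]
contact_force: [-0.5, 0.5, -0.5]
gripper_width: 0.0387
```

```bash
python3 -c "
from h import *
planb([.5544,-.2517,.045],-101.6,n=5)
from scipy.optimize import least_squares
s=r.get_state(); Rm=R.from_euler('xyz',s['eef_rot'],degrees=True).as_matrix(); p=np.array(s['tcp_pos'])
a,d=r.capture('side'); cv2.imwrite('pics/side3.png',cv2.resize(a[200:400,260:500],None,fx=3,fy=3)); hsv=cv2.cvtColor(a,cv2.COLOR_BGR2HSV); P=cloud('side',d)
m=((hsv[...,0]<8)|(hsv[...,0]>172))&(hsv[...,1]>150)&(np.linalg.norm(P-p,axis=-1)<.08)
q=(P[m]-p)@Rm; q=q[(q[:,2]>-.02)&(q[:,2]<.03)]
f=least_squares(lambda c:np.hypot(q[:,0]-c[0],q[:,1]-c[1])-.019,[0,0],loss='soft_l1',f_scale=.001)
print(len(q),f.x.round(4),(Rm[:,:2]@f.x).round(4))
"
```

```text
pt [ 0.5508 -0.245   0.1118]
from [ 0.5485 -0.2465  0.1472] [-176.82    3.14 -101.92] w 0.0387 t 17.2 F [-0.5  0.5 -0.5] rows 5
0 [0.0019, -0.0002, 0.0133] -0.06
1 [0.0019, -0.0002, 0.0133] -0.06
2 [0.0019, -0.0002, 0.0133] -0.06
3 [0.0019, -0.0002, 0.0133] -0.06
4 [0.0019, -0.0002, 0.0133] -0.06
342 [0.0012 0.0017] [-0.0019 -0.0009 -0.0002]
```

View pics/side3.png

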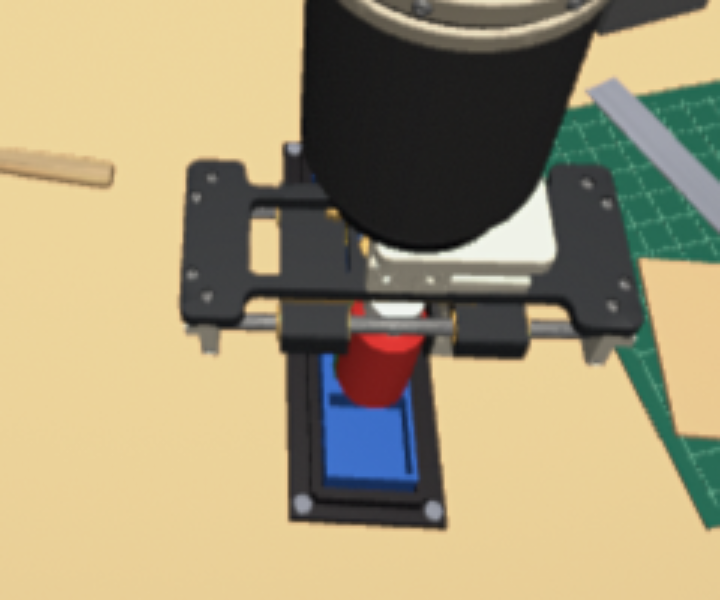

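Red (px (375,355)) is upright, approaching cell0, slightly short towards the middle. Continue down with a −y correction.

Emit:
{"name": "send_rows", "arguments": {
  "motion": [
    {"travel":[0.003,-0.001,0.006],"spin":0},
    {"travel":[0.003,-0.001,0.012],"spin":0},
    {"travel":[0.002,0,0.012],"spin":0},
    {"travel":[0.001,0,0.008],"spin":0},
    {"travel":[0,0,0.003],"spin":0}
  ]
}}

```text
time_s: 17.67
tcp_pos: [0.5535, -0.2537, 0.1052]
eef_rot: [-176.5, 3.1, -101.7]
contact_force: [-0.1, -0.3, -0.8]
gripper_width: 0.0385
```

```bash
python3 -c "
from h import *
planb([.5554,-.251,.04],-101.6,n=2)"
```

```text
pt [ 0.556  -0.2522  0.0698]
from [ 0.5535 -0.2537  0.1052] [-176.54    3.12 -101.72] w 0.0385 t 17.67 F [-0.1 -0.3 -0.8] rows 2
0 [0.0003, 0.0013, 0.0149] -0.06
1 [0.0003, 0.0013, 0.0149] -0.06
```

Emit:
{"name": "send_rows", "arguments": {
  "motion": [
    {"travel":[0,0.002,0.007],"spin":0},
    {"travel":[0,0.002,0.012],"spin":0},
    {"travel":[0,0.0015,0.008],"spin":0},
    {"travel":[0,0,0.002],"spin":0}
  ]
}}

```text
time_s: 18.0
tcp_pos: [0.5504, -0.2518, 0.0739]
eef_rot: [-176.5, 3.1, -101.7]
contact_force: [-0.8, 0.1, -0.9]
gripper_width: 0.0388
```

```bash
python3 -c "
from h import *
planb([.5554,-.251,.018],-101.6,n=2)"
```

```text
pt [ 0.5529 -0.2504  0.0385]
from [ 0.5504 -0.2518  0.0739] [-176.49    3.11 -101.75] w 0.0388 t 18.0 F [-0.8  0.1 -0.9] rows 2
0 [0.0006, -0.0006, 0.0103] -0.07
1 [0.0006, -0.0006, 0.0103] -0.07
```

Emit:
{"name": "send_rows", "arguments": {
  "motion": [
    {"travel":[0.001,-0.002,0.006],"spin":0},
    {"travel":[0.0005,-0.001,0.008],"spin":0},
    {"travel":[0,0,0.006],"spin":0},
    {"travel":[0,0,0.002],"spin":0},
    {"travel":[0,0,0],"spin":0}
  ]
}}

```text
time_s: 18.42
tcp_pos: [0.5551, -0.2539, 0.0516]
eef_rot: [-176.5, 3.0, -101.7]
contact_force: [-2.5, 1.8, 5.2]
gripper_width: 0.0384
```

```bash
python3 -c "
from h import *
planb([.5554,-.251,.018],-101.6,n=1)"
```

```text
pt [ 0.5576 -0.2525  0.0162]
from [ 0.5551 -0.2539  0.0516] [-176.5     3.03 -101.69] w 0.0384 t 18.42 F [-2.5  1.8  5.2] rows 1
0 [-0.0011, 0.0024, -0.0019] -0.09
```

Light floor contact (5 N). Release and back off upward.

Emit:
{"name": "send_rows", "arguments": {
  "motion": [
    {"travel":[0,0,0],"spin":0},
    {"travel":[0,0,0],"spin":0},
    {"travel":[0,0,0],"spin":0},
    {"travel":[0,0,0],"spin":0},
    {"travel":[0,0,0],"spin":0}
  ],
  "gripper": 0.5
}}

```text
time_s: 18.83
tcp_pos: [0.5565, -0.2543, 0.0522]
eef_rot: [-176.4, 3.0, -101.7]
contact_force: [-0.3, 0.0, 0.0]
gripper_width: 0.0639
```

Emit:
{"name": "send_rows", "arguments": {
  "motion": [
    {"travel":[0,-0.001,-0.006],"spin":0},
    {"travel":[0,-0.002,-0.015],"spin":0},
    {"travel":[0,-0.003,-0.025],"spin":0},
    {"travel":[0,-0.003,-0.03],"spin":0},
    {"travel":[0,-0.002,-0.03],"spin":0}
  ]
}}

```text
time_s: 19.25
tcp_pos: [0.5553, -0.2595, 0.1556]
eef_rot: [-177.2, 3.0, -101.7]
contact_force: [-0.0, -0.1, 0.4]
gripper_width: 0.066
```

Emit:
{"name": "send_rows", "arguments": {
  "motion": [
    {"travel":[0,-0.001,-0.03],"spin":0},
    {"travel":[-0.012,0,-0.025],"spin":0},
    {"travel":[-0.02,0,-0.015],"spin":0},
    {"travel":[-0.02,0,-0.008],"spin":0},
    {"travel":[-0.01,0,-0.003],"spin":0}
  ],
  "gripper": 1
}}

```text
time_s: 19.67
tcp_pos: [0.5659, -0.2045, 0.2541]
eef_rot: [-176.5, 3.0, -101.9]
contact_force: [0.5, -0.1, -0.2]
gripper_width: 0.0872
```

```bash
python3 - <<'E'
from h import *
plan([.5729,-.1615,.16],-101.6)
for n in('side','top'):
    a,d=r.capture(n); np.save(f'{n}4.npy',d); cv2.imwrite(f'pics/{n}4.png',cv2.resize(a[200:400,260:500] if n=='side' else a[60:260,300:540],None,fx=3,fy=3))
    for t in('red_paint_mid','yellow_paint_mid','caddy_grip'): find(n,t,2)
E
```

```text
from [ 0.5659 -0.2045  0.2541] [-176.49    2.97 -101.91] w 0.0872 t 19.67 F [ 0.5 -0.1 -0.2] rows 3
0 [-0.0129, 0.0026, 0.032] -0.1
1 [-0.0129, 0.0026, 0.032] -0.1
2 [-0.0129, 0.0026, 0.032] -0.1
side red_paint_mid 0.63 [ 0.5532 -0.2561  0.0552] [385. 342.]
side yellow_paint_mid 0.87 [ 0.5823 -0.1203  0.0624] [381. 269.]
side caddy_grip 0.91 [ 0.5761 -0.1591  0.0789] [384. 283.]
side caddy_grip 0.63 [0.2583 0.2701 0.0795] [217. 152.]
top caddy_grip 0.95 [0.2607 0.2714 0.078 ] [219. 304.]
```

View pics/side4.png

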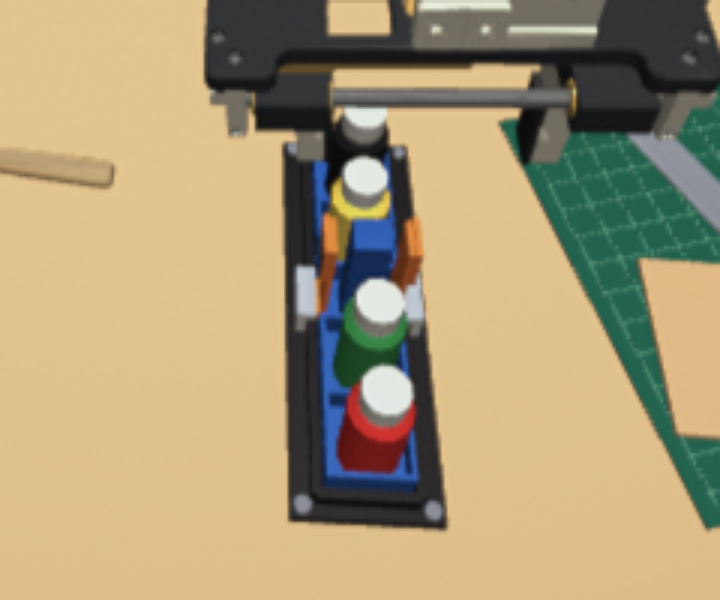

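All four bottles stand upright in their cells: red (px (375,425)), green (370,335), yellow (360,200), black (362,130). The caddy is still clipped. Now align above the catches.

Emit:
{"name": "send_rows", "arguments": {
  "motion": [
    {"travel":[-0.006,0.001,0.01],"spin":0},
    {"travel":[-0.012,0.002,0.02],"spin":0},
    {"travel":[-0.012,0.002,0.025],"spin":0},
    {"travel":[-0.006,0.002,0.02],"spin":0},
    {"travel":[-0.002,0.001,0.01],"spin":0}
  ],
  "gripper": 1
}}

```text
time_s: 20.48
tcp_pos: [0.5704, -0.1646, 0.1619]
eef_rot: [-176.7, 2.9, -102.3]
contact_force: [-1.2, -0.3, 0.1]
gripper_width: 0.0875
```

```bash
python3 -c "
from h import *
planb([.5729,-.1615,.14],-101.6,n=3,off=-.019)"
```

```text
pt [ 0.5691 -0.1653  0.1808]
from [ 0.5704 -0.1646  0.1619] [-176.72    2.92 -102.3 ] w 0.0875 t 20.48 F [-1.2 -0.3  0.1] rows 3
0 [-0.0008, -0.0002, 0.0137] -0.23
1 [-0.0008, -0.0002, 0.0137] -0.23
2 [-0.0008, -0.0002, 0.0137] -0.23
```

Emit:
{"name": "send_rows", "arguments": {
  "motion": [
    {"travel":[-0.001,0,0.007],"spin":-0.4},
    {"travel":[-0.001,0,0.012],"spin":-0.3},
    {"travel":[-0.001,0,0.012],"spin":0},
    {"travel":[0,0,0.006],"spin":0},
    {"travel":[0,0,0.002],"spin":0}
  ]
}}

```text
time_s: 20.9
tcp_pos: [0.5706, -0.1591, 0.1146]
eef_rot: [-177.2, 2.8, -101.6]
contact_force: [0.6, -0.7, -0.1]
gripper_width: 0.0873
```

```bash
python3 -c "
from h import *
planb([.5729,-.1615,.1],-101.6,n=3,off=-.019)"
```

```text
pt [ 0.5695 -0.1598  0.1336]
from [ 0.5706 -0.1591  0.1146] [-177.17    2.8  -101.55] w 0.0873 t 20.9 F [ 0.6 -0.7 -0.1] rows 3
0 [0.0009, -0.0007, 0.0112] 0.02
1 [0.0009, -0.0007, 0.0112] 0.02
2 [0.0009, -0.0007, 0.0112] 0.02
```

Emit:
{"name": "send_rows", "arguments": {
  "motion": [
    {"travel":[0.001,0,0.006],"spin":0},
    {"travel":[0.001,0,0.012],"spin":0},
    {"travel":[0,0,0.012],"spin":0},
    {"travel":[0,0,0.006],"spin":0},
    {"travel":[0,0,0.002],"spin":0}
  ]
}}

```text
time_s: 21.32
tcp_pos: [0.5738, -0.1608, 0.0759]
eef_rot: [-177.0, 2.8, -101.6]
contact_force: [0.3, -0.2, -0.1]
gripper_width: 0.0877
```

```bash
python3 -c "
from h import *
planb([.5729,-.1615,.084],-101.6,n=1,off=-.019)"
```

```text
pt [ 0.5727 -0.1615  0.0949]
from [ 0.5738 -0.1608  0.0759] [-176.99    2.8  -101.56] w 0.0877 t 21.32 F [ 0.3 -0.2 -0.1] rows 1
0 [0.0005, 0.0004, 0.0109] 0.04
```

Emit:
{"name": "send_rows", "arguments": {
  "motion": [
    {"travel":[0.0005,0.001,0.006],"spin":0},
    {"travel":[0,0.001,0.006],"spin":0},
    {"travel":[0,0,0.001],"spin":0},
    {"travel":[0,0,0],"spin":0}
  ]
}}

```text
time_s: 21.65
tcp_pos: [0.5731, -0.1608, 0.0625]
eef_rot: [-176.9, 2.8, -101.6]
contact_force: [-0.5, -0.8, 0.5]
gripper_width: 0.0877
```

```bash
python3 -c "
from h import *
planb([.5729,-.1615,.084],-101.6,n=1,off=-.019)"
```

```text
pt [ 0.5719 -0.1615  0.0815]
from [ 0.5731 -0.1608  0.0625] [-176.91    2.8  -101.57] w 0.0877 t 21.65 F [-0.5 -0.8  0.5] rows 1
0 [-0.0003, -0.0011, -0.0025] 0.03
```

Emit:
{"name": "send_rows", "arguments": {
  "motion": [
    {"travel":[0,-0.001,-0.001],"spin":0},
    {"travel":[0,0,0],"spin":0},
    {"travel":[0,0,0],"spin":0},
    {"travel":[0,0,0],"spin":0},
    {"travel":[0,0,0],"spin":0}
  ],
  "gripper": -1,
  "squeeze": 40
}}

```text
time_s: 22.07
tcp_pos: [0.5748, -0.161, 0.0651]
eef_rot: [-176.8, 2.8, -101.5]
contact_force: [-1.7, 0.4, -0.4]
gripper_width: 0.06
```

Emit:
{"name": "send_rows", "arguments": {
  "motion": [
    {"travel":[0,0,0],"spin":0},
    {"travel":[0,0,0],"spin":0},
    {"travel":[0,0,0],"spin":0},
    {"travel":[0,0,0],"spin":0},
    {"travel":[0,0,0],"spin":0}
  ]
}}

```text
time_s: 22.48
tcp_pos: [0.573, -0.1607, 0.0658]
eef_rot: [-177.0, 2.8, -101.5]
contact_force: [0.8, -0.5, -0.5]
gripper_width: 0.0406
```

```bash
python3 -c "
from h import *
planb([.5729,-.1615,.094],-101.6,n=1,off=-.019)"
```

```text
pt [ 0.5718 -0.1614  0.0847]
from [ 0.573  -0.1607  0.0658] [-176.97    2.81 -101.54] w 0.0406 t 22.48 F [ 0.8 -0.5 -0.5] rows 1
0 [-0.0006, -0.0015, -0.0092] 0.06
```

Emit:
{"name": "send_rows", "arguments": {
  "motion": [
    {"travel":[0,0,0],"spin":0},
    {"travel":[0,0,0],"spin":0}
  ]
}}

```text
time_s: 22.65
tcp_pos: [0.5731, -0.1607, 0.0657]
eef_rot: [-177.0, 2.8, -101.5]
contact_force: [-0.3, 0.1, -0.0]
gripper_width: 0.041
```

```bash
python3 - <<'E'
from h import *
plan([.5729,-.1615,.094])
a,d=r.capture('side'); cv2.imwrite('pics/side5.png',cv2.resize(a[230:370,320:450],None,fx=4,fy=4))
E
```

```text
from [ 0.5731 -0.1607  0.0657] [-176.95    2.8  -101.53] w 0.041 t 22.65 F [-0.3  0.1 -0. ] rows 1
0 [-0.0006, -0.0014, -0.0283] 0.0
```

View pics/side5.png

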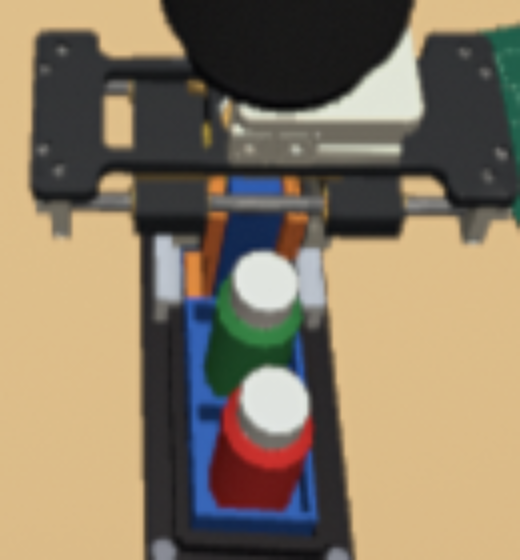

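The pads are squeezed against the post at px (215,230) and (295,225), and the bottles stand. Lift slowly, watching the force.

Emit:
{"name": "send_rows", "arguments": {
  "motion": [
    {"travel":[0,-0.0005,-0.003],"spin":0},
    {"travel":[0,-0.0005,-0.004],"spin":0},
    {"travel":[0,-0.0005,-0.004],"spin":0},
    {"travel":[0,-0.0005,-0.004],"spin":0},
    {"travel":[0,0,-0.003],"spin":0}
  ]
}}

```text
time_s: 23.12
tcp_pos: [0.5712, -0.1615, 0.0814]
eef_rot: [-177.4, 2.8, -101.6]
contact_force: [0.8, 0.1, -7.1]
gripper_width: 0.0404
```

```bash
python3 - <<'E'
from h import *
planb([.572,-.1615,.12],n=3,off=-.019)
a,d=r.capture('side'); cv2.imwrite('pics/side6.png',cv2.resize(a[200:400,280:480],None,fx=3,fy=3))
E
```

```text
pt [ 0.5702 -0.1622  0.1003]
from [ 0.5712 -0.1615  0.0814] [-177.36    2.8  -101.64] w 0.0404 t 23.12 F [ 0.8  0.1 -7.1] rows 3
0 [-0.0007, -0.0008, -0.0065] 0.0
1 [-0.0007, -0.0008, -0.0065] 0.0
2 [-0.0007, -0.0008, -0.0065] 0.0
```

View pics/side6.png

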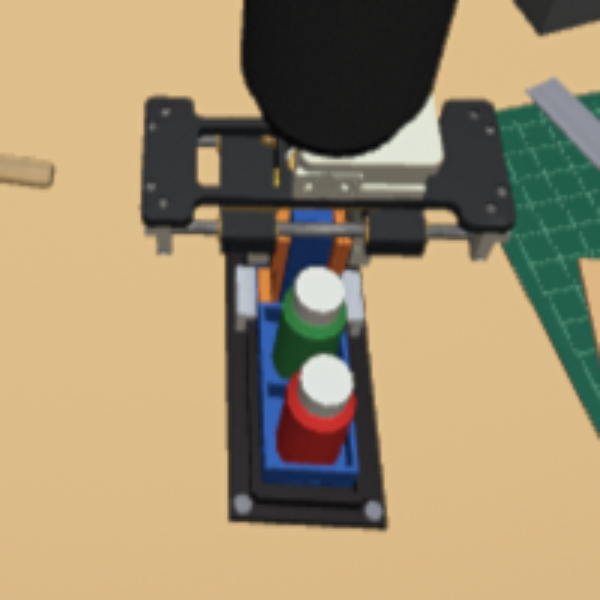

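The wrist carries 7 N (the caddy's weight) and the caddy has come up level from the dock with its bottles in place. Continue up.

Emit:
{"name": "send_rows", "arguments": {
  "motion": [
    {"travel":[0,-0.001,-0.005],"spin":0},
    {"travel":[0,-0.001,-0.008],"spin":0},
    {"travel":[0,-0.001,-0.01],"spin":0},
    {"travel":[0,-0.001,-0.012],"spin":0},
    {"travel":[0,-0.001,-0.013],"spin":0}
  ]
}}

```text
time_s: 23.58
tcp_pos: [0.5715, -0.1643, 0.1313]
eef_rot: [-177.7, 2.8, -101.7]
contact_force: [-0.6, -0.3, -7.0]
gripper_width: 0.0406
```

Emit:
{"name": "send_rows", "arguments": {
  "motion": [
    {"travel":[0,-0.001,-0.013],"spin":0},
    {"travel":[0,-0.001,-0.013],"spin":0},
    {"travel":[0,-0.001,-0.01],"spin":0},
    {"travel":[0,-0.0005,-0.006],"spin":0},
    {"travel":[0,0,-0.003],"spin":0}
  ]
}}

```text
time_s: 24.0
tcp_pos: [0.574, -0.1675, 0.1854]
eef_rot: [-177.3, 2.8, -101.7]
contact_force: [-0.2, -0.9, -6.3]
gripper_width: 0.0407
```

Emit:
{"name": "send_rows", "arguments": {
  "motion": [
    {"travel":[0,0,0],"spin":0},
    {"travel":[0,0,0],"spin":0},
    {"travel":[0,0,0],"spin":0},
    {"travel":[0,0,0],"spin":0},
    {"travel":[0,0,0],"spin":0}
  ]
}}

```text
time_s: 24.42
tcp_pos: [0.573, -0.1672, 0.1844]
eef_rot: [-177.4, 2.8, -101.7]
contact_force: [-0.1, -0.1, -7.1]
gripper_width: 0.0408
```

```bash
python3 - <<'E'
from h import *
plan([.572,-.1615,.18])
a,d=r.capture('side'); cv2.imwrite('pics/side7.png',cv2.resize(a[120:400,240:500],None,fx=2.1,fy=2.1)); P=cloud('side',d)
find('side','caddy_grip',2);find('side','caddy',2)
for t in('red','yellow','green','black'): find('side',t+'_paint_mid',1)
find('side','glue_bottle_mid',1);find('side','mint_cup',1)
E
```

```text
from [ 0.573  -0.1672  0.1844] [-177.4     2.84 -101.7 ] w 0.0408 t 24.42 F [-0.1 -0.1 -7.1] rows 1
0 [-0.0052, 0.0023, 0.0045] 0.0
side caddy_grip 0.98 [0.257  0.2666 0.0798] [217. 153.]
side caddy_grip 0.64 [ 0.5762 -0.1665  0.202 ] [395. 247.]
side caddy 0.8 [0.2589 0.2701 0.0016] [224. 174.]
side caddy 0.6 [ 0.5759 -0.1658  0.1256] [388. 273.]
side red_paint_mid 0.62 [ 0.5475 -0.2582  0.1737] [391. 312.]
side yellow_paint_mid 0.56 [ 0.5805 -0.1265  0.1813] [389. 235.]
side green_paint_mid 0.78 [ 0.5653 -0.2088  0.1793] [394. 279.]
side black_paint_mid 0.69 [ 0.56   -0.2109  0.1766] [391. 281.]
side glue_bottle_mid 0.73 [0.5904 0.2162 0.0673] [349. 156.]
```

View pics/side7.png

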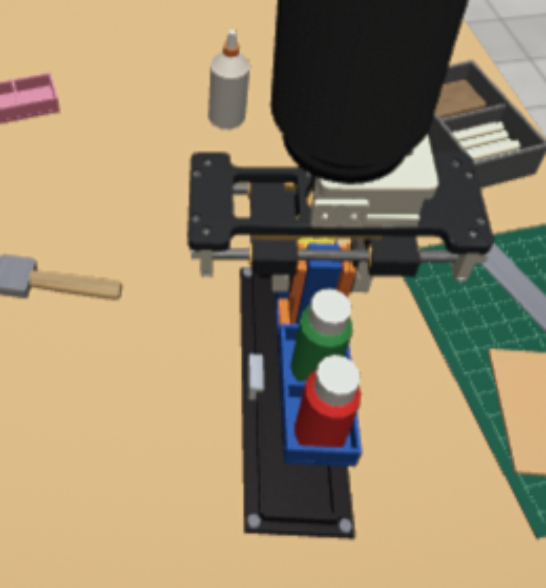

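The caddy hangs clear of the dock: its red end is at px (325,400) and the dock is empty below at (300,490). It is level and still, with the bottles seated. Handing in.

```bash
python3 -c "
from plant import r
print(r.close_job())"
```

```text
the job is handed in; nothing more can be done
None
```

I put yellow in cell2 and red in cell0 while the caddy was still clipped in its dock. Then I pinched both catches with a 40 N squeeze, lifted the caddy straight out and handed the job in after about 24.5 s. No verdict was reported.

**Last checks:**
- **Position:** the side camera put the grip point at about 0.202 m, so the underside is about 0.12 m above the dock's base. The wrist carried a steady 7 N, roughly the expected weight of the loaded caddy. The pose stayed steady over the last 0.4 s.
- **Bottles:** red and green show upright in their cells in the last picture and yellow was found at its cell, with the gripper partly in front of it. All four stood in their cells in the picture before the pinch.
- **Glue and cup:** the glue bottle was found within about 2 mm of its starting position. The cup was not found in the final picture because the arm hid it, and the arm never worked near it.

**What disagreed:**
- **Opening:** the finger opening read 41 mm, while the pinched catches should measure 44 mm. I take it as overtravel at the catch stops.
- **Tilt:** the tool crept to about 4° (0.07 rad) off vertical over the moves, which is within the 0.2 rad limit.
- **Black bottle:** the final network reading for it was wrong, because it landed on the green bottle while the gripper hid the black one. I did not see the black bottle in the last picture.

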